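# Roll the adjuster wheel until the cone gap meets the gauge mark

### The job

Set the spacing of the two metal cones on the small aluminium jig: with a fingertip on the knurled adjuster wheel, roll its top towards the cones, stroke by stroke, until the gap has closed so far that the black pointer of the blue carriage stands in line with the red gauge mark, then leave the wheel alone. Do not touch the carriage with its cone or move the red mark, and do not lift or shift the vials, bottle, beaker or marker around the jig.

Things in the scene. Friction and masses are not known exactly. Their poses are not given: they have to be found in the camera images.
- jig: Aluminium jig fixed to the trolley, base 100 (x) x 224 (y) x 12 mm. Origin on the trolley top below the slide; z up, +y along the slide from wheel (y -70 mm) to fixed cone post (y +78 to +96, 72 mm high, cone tip at y +60); -x is the scale side, towards the robot, yaw within 0.35 rad. Beside the wheel: grey cheeks up to z 64 mm at x +-23 mm, steel rack bar at x +24 to +35 mm, top z 67 mm.
- wheel_top (a point): Topmost point of the wheel's rim at mid-width, 84 mm above the trolley; it does not turn with the wheel. The wheel is a knurled dark steel disc, radius 34 mm, width 24 mm, brass hub, axle along the jig's x axis 50 mm above the trolley. The upper rim is free. Axes as the jig's.
- wheel (a joint): Turn of the wheel in rad, 0 at the start; grows as its top moves towards the cones (jig +y). A rack and pinion drives the carriage 10 mm per rad (1 mm of carriage takes 3.4 mm of rim travel). Light friction, 1 to 1.5 N at the rim; it stays where it is left and can be rolled back. A downward push of about 5 N gives enough grip.
- carriage (a joint): Travel of the blue carriage in m, 0 at the start; grows towards the fixed cone (jig +y) as the gap closes, stop at about 0.049. Block 50 x 28 mm, top 57 mm above the trolley (67 mm at the rack bar), its middle at jig y = -18 mm plus this travel, the moving cone on its +y face. Gap between the cone tips: about 49 mm minus this travel.
- gauge (a joint): Position of the red gauge mark in m on the same scale as the carriage's travel: when the carriage's travel equals it, the pointer is in line with the mark. Set at 0.014 to 0.036 and stiff: it is not to be moved.
- pointer (a point): Tip of the carriage's black pointer, 3 mm wide, just above the white scale strip at jig x = -40 mm, 19.5 mm above the trolley. Axes as the jig's.
- mark (a point): Inner end of the red gauge mark, a red bar 3 mm wide with a red tab at the edge of the plate, at jig x = -40.5 mm, 19.5 mm above the trolley. Axes as the jig's; in line means that pointer and mark have the same jig y.
- vial_a: Small clear vial with a blue cap, 12 mm across, 34 mm high, standing in front of the jig; origin at the centre of its underside.
- vial_b: Small clear vial with a green cap, 12 mm across, 34 mm high, standing in front of the jig; origin at the centre of its underside.
- white_bottle: White screw-cap bottle with a blue cap, 58 mm across, 123 mm high, behind the jig; origin at the centre of its underside.
- lab_beaker: Clear beaker, 72 mm across, 90 mm high, behind the jig; origin at the centre of its underside.
- marker: White marker pen with a red cap, 135 mm long, 17 mm thick, lying to the left of the jig; origin under its middle.
- rack: White wire rack full of capped sample tubes, 104 x 145 mm, 138 mm high, fixed behind the jig on the left; origin at the centre of its underside.
- cone_flask: Clear conical flask, 78 mm across, 135 mm high, fixed behind the jig on the right; origin at the centre of its underside.

How it is judged:
On the way:
1. a finger rests on the wheel and turns it (contact force between the fingers and wheel above 0.5 N and value of joint wheel above 0.1 rad), for 0.1 s.
At the end, for the whole second after the job is handed in: The pointer stands within 2.5 mm of the red mark along the slide, and the carriage is at rest (y of pointer in the frame of mark between -0.0025 and 0.0025 m and velocity of joint carriage between -0.002 and 0.002 m/s); the robot touches nothing.
It fails at once if the robot touches the carriage, its pointer, its rack or its cone (contact force between any of the fingers, the arm and carriage above 0.5 N).
It fails at once if the red mark is moved (distance of mark from where it was at the start of the episode above 0.002 m).
It fails at once if a vial, the bottle, the beaker or the marker is lifted or shifted by more than 15 mm (distance of any of vial_a, vial_b, white_bottle, lab_beaker, marker from where it was at the start of the episode above 0.015 m).
It also fails if it takes over 64 s, if anything falls off the work surface, if the arm or the gripper's body presses on something with over 40 N, if the wrist force passes 120 N, or if a joint passes its speed limit or range.

### The arm

A 6-joint arm with a two-finger parallel gripper is mounted at the origin on a cart in front of the work surface, level with it; the furniture and walls round the work are solid. World frame = base frame: x ahead of the robot, y to its left, z up, the work surface at z = 0. Lengths are in m, angles in rad, forces in N, time in s.
With the tool pointing down it reaches from about 0.3 to 0.85 m from the base axis. Payload 4.2 kg.
Tool frame: the origin (TCP) lies at the very end of the fingers, on their centre line; the grasp point (between the pads) lies r.grasp_offset behind it (r.grasp_offset is the distance from the TCP to the grasp point, in m); z points along the fingers, x is the direction in which the jaws open and shut, and the axes are right-handed (so a half turn about z gives the same grasp; the last joint's range is limited). The gripper opens to 91 mm and grips with 3 to 60 N. Pads are 32 mm wide; open, the fingers measure 118 mm over their backs; the gripper's body (76 mm by 178 mm) begins 60 mm behind the grasp point.
Start: joints at [1.227, 0.32, 1.565, -0, 1.257, -0.02], TCP at [0.183, 0.545, 0.214] pointing down, gripper open.
Joint ranges: [-3.11, 3.11], [-0.84, 2.01], [0.21, 2.61], [-1.34, 4.49], [0.05, 2.63], [-2.56, 2.56]. Speed limits (rad/s): [2.57, 2.57, 3.14, 3.14, 3.14, 3.14].

### API

Orientations are given as a unit quaternion [w, x, y, z].
In Python, from bench import r gives the robot as it stands.
- The arm moves only by the shell command python3 -m creep 'ROWS'. ROWS is text: rows parted by semicolons, each of 5 numbers parted by spaces: the shift along the tool's x, y, z in cm, then the turn about the tool's z in units of 6 degrees (1.0 is 6 degrees), then the gripper command: -1 is fully open, 1 is shut, values between are in proportion. In form: x y z yaw fingers; .... A call has exactly 5 rows; each row is the pose to reach, as a shift and turn from the pose measured when the call began, along the tool's axes at that moment; what a row does not reach only later rows make up. A row lasts 1/12 s, in which the tool goes at most 41.7 mm and 7.16 degrees, less where a joint would pass 70% of its speed; a pose out of reach is approached as far as the arm can. A call with a gripper value outside its range is refused whole. The fingers move at their own pace and stop on an object; the grip force is fixed at half the most. Time passes only in rows, so rows that repeat a pose let the fingers close, or fill a call up. It gives the time, the measured TCP pose, the force and the opening at its end, in the units of the state.
- r.read_state(): the state, without advancing time (a new reading comes with each control period).
- r.get_image(name): name is "scene" or "side" or "wrist"; returns the picture (400x640x3 uint8, red, green, blue); there is no depth.
- r.calibration(name): a dict with "camera_matrix" (3x3 intrinsics, pixels), "R" (3x3) and "t" (3): a world point X has camera coordinates R X + t. Camera axes: x right, y down, z forward; pixel columns grow to the right and rows downward; lengths in m; the calibration is good to about 2 mm. A picture is of the moment at which its call begins: read the wrist's pose just before it. calibration takes no time and is no camera call; for the wrist camera it gives the pose at the moment of the call.
- r.close_job(): hands the job in, once; it reports no verdict.
The state is a dict: "t": time; "joints": joint angles; "joint_vel": joint speeds; "joint_torque": joint torques, N m; "tool_pos": TCP position; "tcp_rot": TCP orientation; "force": force on the tool from outside, world axes, zero at the start; "torque": the same for the moment, N m; "opening": finger opening in m.
Only numpy, scipy, OpenCV 4.12 (cv2) and the standard library are available. Lean on these libraries where they do the work, as an engineer would, in place of code of your own. Each camera call takes 0.05 s, during which the arm holds its last target.

## Working session

There is one attempt and no reset: what is moved stays moved. The work goes in short steps, Python scripts to look and compute and a shell command to move; the robot and the scene stay as the last step left them, time stands still between calls to the robot, and variables do not carry over. Pictures are saved under pics/ and viewed, and the job is handed in when it is done.

```bash
mkdir -p pics; ls; python3 - <<'E'
from bench import r
import cv2
s=r.read_state();print(s, r.grasp_offset)
for n in ("scene","side","wrist"):
    im=r.get_image(n);cv2.imwrite(f"pics/{n}0.png",im[:,:,::-1]);c=r.calibration(n);print(n,c)
E
```

```text
pics
{'t': 0.0, 'joints': array([ 1.22703110e+00,  3.20289631e-01,  1.56567497e+00,  5.08538416e-06,
        1.25741049e+00, -2.00130693e-02]), 'joint_vel': array([ 1.05136831e-03, -4.68913579e-04, -4.87593486e-04, -3.46454217e-04,
       -9.82673573e-05,  1.01400995e-04]), 'joint_torque': array([ 3.26550500e-03, -4.12470889e+01, -2.31980485e+01,  7.31965899e-02,
        4.55380068e-02, -1.42082604e-04]), 'tool_pos': array([0.18275505, 0.544645  , 0.21312317]), 'tcp_rot': array([ 5.03806435e-04,  8.11827093e-01,  5.83897231e-01, -7.35155888e-04]), 'force': array([-0.08675907,  0.02458624,  0.29899154]), 'torque': array([0.02478805, 0.0247896 , 0.01105504]), 'opening': 0.09122643301674971} 0.0188
scene {'camera_matrix': array([[376.46210561,   0.        , 315.61826885],
       [  0.        , 376.46210561, 198.0336968 ],
       [  0.        ,   0.        ,   1.        ]]), 'R': array([[-4.78556451e-01, -8.78056661e-01,  4.72700852e-04],
       [-5.38542432e-01,  2.93089890e-01, -7.89981244e-01],
       [ 6.93509749e-01, -3.78305190e-01, -6.13130827e-01]]), 't': array([0.21601207, 0.38046453, 0.4782351 ])}
side {'camera_matrix': array([[392.72210752,   0.        , 315.94681703],
       [  0.        , 392.72210752, 198.1752766 ],
       [  0.        ,   0.        ,   1.        ]]), 'R': array([[-0.93315244, -0.35907397,  0.01709983],
       [-0.20617195,  0.49561499, -0.84371732],
       [ 0.294482  , -0.79084238, -0.53651532]]), 't': array([0.49792067, 0.21330623, 0.68282457])}
wrist {'camera_matrix': array([[303.32771437,   0.        , 321.87640795],
       [  0.        , 303.32771437, 199.95953865],
       [  0.        ,   0.        ,   1.        ]]), 'R': array([[ 0.3179995 ,  0.94809005, -0.00125539],
       [ 0.9114444 , -0.30534304,  0.27574398],
       [ 0.2610468 , -0.08883066, -0.9612303 ]]), 't': array([-0.57503494, -0.03029517,  0.39136966])}
```

View pics/scene0.png

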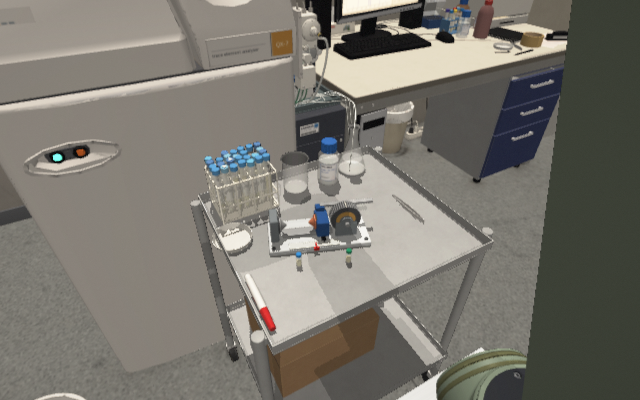

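View pics/side0.png

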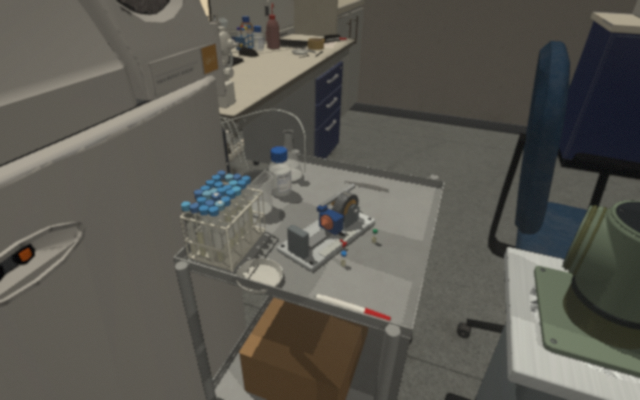

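View pics/wrist0.png

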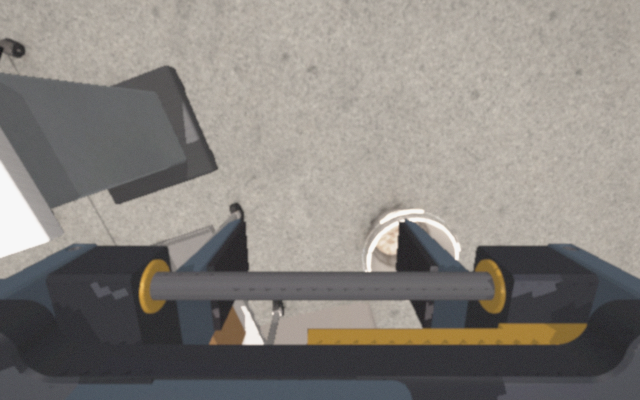

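The scene view shows the jig around (318,230), the wheel at (345,218), and the red mark near (317,247). The side view shows the jig at (328,235). I'll zoom in on both.

```bash
python3 - <<'E'
import cv2
a=cv2.imread("pics/scene0.png")[185:285,240:390];cv2.imwrite("pics/scene0z.png",cv2.resize(a,None,fx=5.3,fy=5.3,interpolation=cv2.INTER_CUBIC))
a=cv2.imread("pics/side0.png")[175:285,265:395];cv2.imwrite("pics/side0z.png",cv2.resize(a,None,fx=5,fy=5,interpolation=cv2.INTER_CUBIC))
E
```

```text
(no output)
```

View pics/scene0z.png

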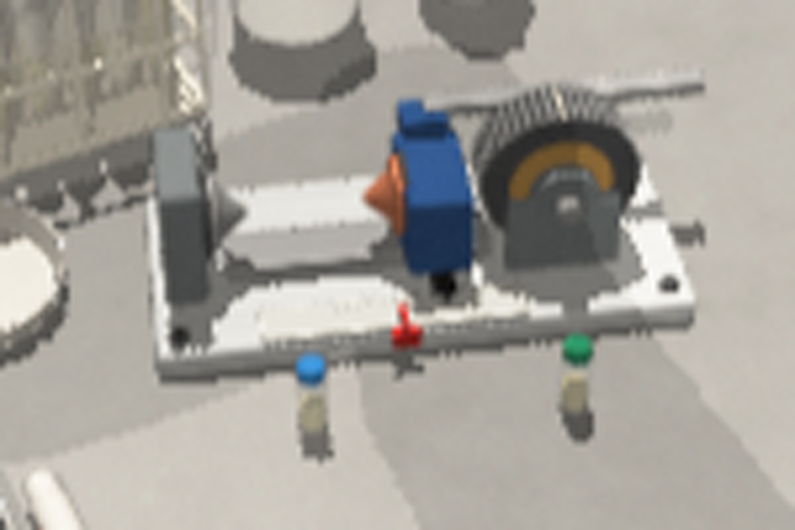

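View pics/side0z.png

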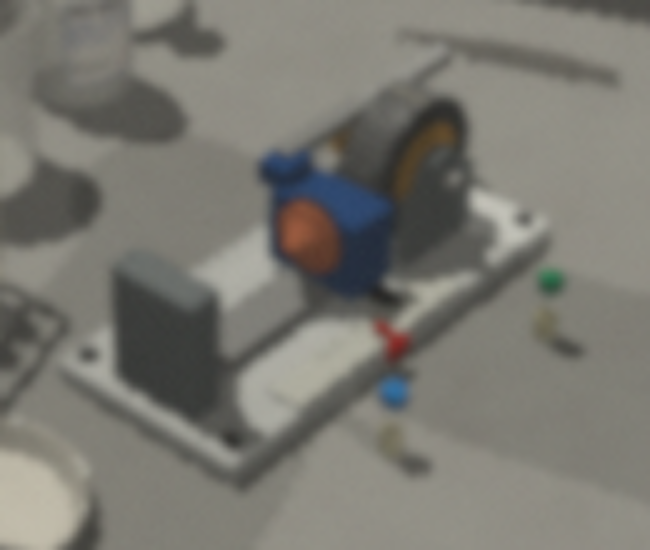

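The zooms clearly show the jig plate, the blue carriage, the red mark and the wheel. Next I'll cast rays from the front plate corners and the wheel.

```bash
cat > h.py <<'E'
import numpy as np
from bench import r
def ray(n,u,v,c=None):
    c=c or r.calibration(n);K=c["camera_matrix"];R=np.array(c["R"]);t=np.array(c["t"])
    return -R.T@t, R.T@np.linalg.inv(K)@np.array([u,v,1.])
def onz(n,u,v,z,c=None):
    o,d=ray(n,u,v,c);return o+d*(z-o[2])/d[2]
def proj(n,P,c=None):
    c=c or r.calibration(n);q=np.array(c["camera_matrix"])@(c["R"]@np.array(P)+c["t"]);return q[:2]/q[2]
E
python3 - <<'E'
from h import *
sc=lambda u,v,z:onz("scene",240+u/5.3,185+v/5.3,z).round(4)
sd=lambda u,v,z:onz("side",265+u/5,175+v/5,z).round(4)
print("scene FL,FR,BL hole FL, FR",sc(158,365,.012),sc(693,312,.012),sc(180,335,.012),sc(669,285,.012))
print("side FL,FR,BL; holes BL FR",sd(240,468,.012),sd(548,220,.012),sd(62,363,.012),sd(88,353,.012),sd(524,217,.012))
print("mark tip",sc(404,306,.0195),sd(378,322,.0195))
print("pointer",sc(443,287,.0195),sd(398,298,.0195))
print("wheel top", sc(565,90,.084), sd(405,88,.084))
print("vials",sc(316,430,0),sc(575,408,0),sd(388,450,0),sd(540,340,0))
E
```

```text
scene FL,FR,BL hole FL, FR [0.5117 0.0775 0.012 ] [ 0.4341 -0.1274  0.012 ] [0.5228 0.0631 0.012 ] [ 0.452  -0.1278  0.012 ]
side FL,FR,BL; holes BL FR [0.5097 0.0786 0.012 ] [ 0.4385 -0.1303  0.012 ] [0.6014 0.0474 0.012 ] [0.5942 0.0374 0.012 ] [ 0.4495 -0.1284  0.012 ]
mark tip [ 0.4873 -0.0211  0.0195] [ 0.4855 -0.0193  0.0195]
pointer [ 0.4893 -0.0405  0.0195] [ 0.4826 -0.0383  0.0195]
wheel top [ 0.5085 -0.108   0.084 ] [ 0.5035 -0.1028  0.084 ]
vials [0.4606 0.0329 0.    ] [ 0.4217 -0.0628  0.    ] [0.4628 0.0341 0.    ] [ 0.423  -0.0579  0.    ]
```

Both views put the jig at yaw ≈ -0.345 and the wheel top near (0.50, -0.107). The tool x axis already lies almost along jig +y. I'll shut the fingers and fly over at the current height.

```bash
python3 -m creep '-2.6 2.6 0 0 1; -5.2 5.2 0 0 1; -7.8 7.8 0 0 1; -10.4 10.4 0 0 1; -13 13 0 0 1'
```

```text
t: 0.57
tool_pos: [0.2649, 0.3785, 0.2132]
tcp_rot: [0.001, 0.812, 0.584, -0.001]
force: [1.2, 0.1, -0.3]
opening: 0.0608
```

```bash
python3 -m creep '-2.7 2.7 0 0 1; -5.4 5.4 0 0 1; -8.1 8.1 0 0 1; -10.8 10.8 0 0 1; -13.5 13.5 0 0 1'; python3 -m creep '-2.7 2.7 0 0 1; -5.4 5.4 0 0 1; -8.1 8.1 0 0 1; -10.8 10.8 0 0 1; -13.5 13.5 0 0 1'; python3 - <<'E'
from h import *
import cv2
c=r.calibration("wrist");print(c["R"],c["t"]);im=r.get_image("wrist");cv2.imwrite("pics/w1.png",im[:,:,::-1]);s=r.read_state();print(s["t"],s["tool_pos"],s["tcp_rot"],s["force"],s["opening"])
E
```

```text
t: 0.98
tool_pos: [0.3503, 0.2058, 0.2134]
tcp_rot: [0.001, 0.811, 0.584, -0.001]
force: [0.6, 0.9, -0.2]
opening: 0.0276
t: 1.4
tool_pos: [0.4358, 0.033, 0.2137]
tcp_rot: [0.001, 0.812, 0.584, -0.001]
force: [0.6, 1.1, 0.6]
opening: 0.0008
[[ 0.31714879  0.94837455 -0.00153749]
 [ 0.91169722 -0.30443611  0.27591091]
 [ 0.26119881 -0.08890653 -0.96118198]] [-0.16990312 -0.41741133  0.28015631]
1.45 [0.43924231 0.02754657 0.21375203] [ 0.00378867  0.81255232  0.58287527 -0.00089361] [ 3.3276129  -3.84188328  0.18678408] 0.00031879896081552476
```

View pics/w1.png

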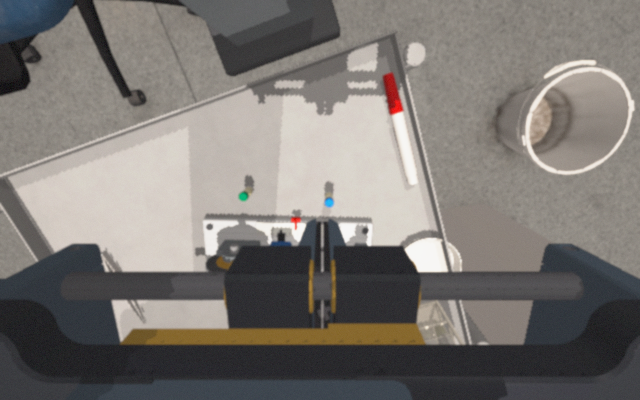

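The wrist view shows the jig's front edge (205,217)-(372,220), the mark at (296,220), the pointer at (281,237), and the wheel near (222,250). The jig is parallel to the image rows. Now I'll move above the wheel.

```bash
python3 -m creep '-2.2 2.1 0 0 1; -4.4 4.2 0 0 1; -6.6 6.3 0 0 1; -8.8 8.4 0 0 1; -10.8 10.3 0 0 1'; python3 -m creep '0 0 0 0 1; 0 0 0 0 1; 0 0 0 0 1; 0 0 0 0 1; 0 0 0 0 1'; python3 - <<'E'
from h import *
import cv2,pickle
c=r.calibration("wrist");pickle.dump(c,open("c2.pkl","wb"));im=r.get_image("wrist");cv2.imwrite("pics/w2.png",im[:,:,::-1]);s=r.read_state();print(s["t"],s["tool_pos"],s["tcp_rot"],s["force"],s["opening"])
E
```

```text
t: 1.87
tool_pos: [0.5026, -0.1093, 0.2147]
tcp_rot: [0.004, 0.813, 0.583, -0.001]
force: [-0.1, 0.5, 0.3]
opening: 0.0006
t: 2.28
tool_pos: [0.5021, -0.1081, 0.2148]
tcp_rot: [0.004, 0.812, 0.583, -0.001]
force: [-0.4, -0.4, 0.0]
opening: 0.0004
2.3333 [ 0.50221046 -0.10821027  0.21483894] [ 0.0036539   0.81232316  0.58319538 -0.00093634] [ 0.63297088 -0.6889058   0.57460392] -2.1406753588088488e-05
```

View pics/w2.png

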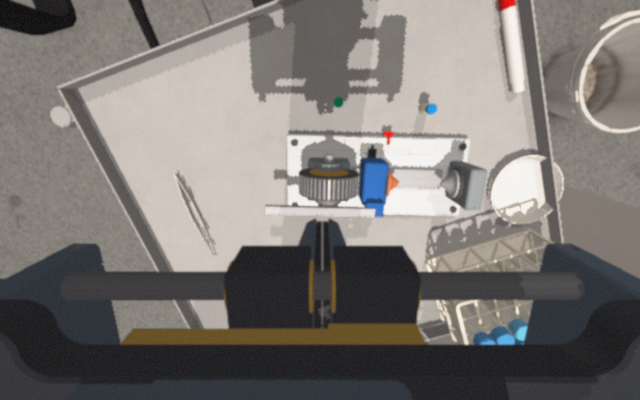

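The full jig is visible: wheel (329,183), carriage (374,183), pointer (372,153), mark (388,136). I'll zoom in.

```bash
python3 - <<'E'
import cv2
a=cv2.imread("pics/w2.png")[120:230,270:430];cv2.imwrite("pics/w2z.png",cv2.resize(a,None,fx=5,fy=5,interpolation=cv2.INTER_CUBIC))
E
```

```text
(no output)
```

View pics/w2z.png

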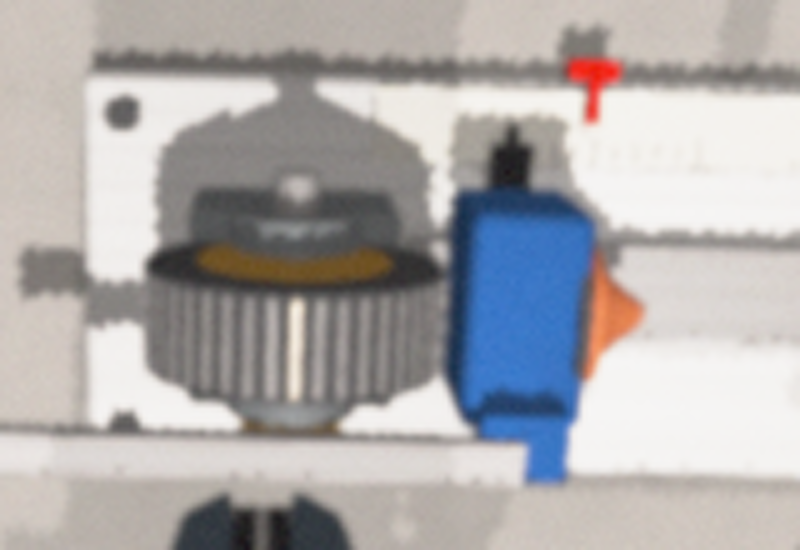

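```bash
python3 - <<'E'
from h import *
import pickle
c=pickle.load(open("c2.pkl","rb"))
f=lambda u,v,z:onz("wrist",270+u/5,120+v/5,z,c)
for n,u,v,z in [("wheeltop front",295,290,.084),("rear",295,402,.084),("mid",295,345,.084),("ptr",512,125,.0195),("mark",592,122,.0195),("cornerFL",90,75,.012),("finger tip",262,500,.215)]: print(n,f(u,v,z).round(4))
a=onz("wrist",288.5,135,.012,c);b=onz("wrist",467,136,.012,c);d=b-a;print(a,b,np.arctan2(-d[0],d[1]),np.linalg.norm(d))
y=d/np.linalg.norm(d);p=f(512,125,.0195);m=f(592,122,.0195);w=f(295,345,.084)
print("gap y",(m-p)@y*1000,"ptr-wheel y",(p-w)@y)
x=np.array([y[1],-y[0],0]);print("ptr-wheel x",(p-w)@x)
T=np.array([.5022,-.1082,.2148]);e=w-T;tx=np.array([.3197,.9475,0]);ty=np.array([.9475,-.3197,0]);print("move tool cm",e@tx*100,e@ty*100,-e[2]*100)
E
```

```text
wheeltop front [ 0.4901 -0.0966  0.084 ]
rear [ 0.5126 -0.104   0.084 ]
mid [ 0.501  -0.1002  0.084 ]
ptr [ 0.482  -0.0383  0.0195]
mark [ 0.4874 -0.0201  0.0195]
cornerFL [ 0.4392 -0.1305  0.012 ]
finger tip [ 0.4857 -0.1015  0.215 ]
[ 0.43942316 -0.1299695   0.012     ] [0.50913805 0.07328527 0.012     ] -0.3304186076478103 0.21487826273531685
gap y 18.98215491790389 ptr-wheel y 0.05232153306751117
ptr-wheel x -0.038031382566332046
move tool cm 0.7253923186865231 -0.36755926233786496 13.079999999999997
```

From the wrist view the wheel top is at (0.501,-0.100) and the gap is ≈19 mm. The pointer-to-wheel offset of 52 mm matches the given geometry. I'll descend on the near side of the wheel top, 1 cm short of it.

```bash
python3 -m creep '-0.3 -0.4 3 0 1; -0.3 -0.4 6 0 1; -0.3 -0.4 9 0 1; -0.3 -0.4 11.5 0 1; -0.3 -0.4 12.2 0 1';python3 -m creep '0 0 0.1 0 1; 0 0 0.1 0 1; 0 0 0.1 0 1; 0 0 0.1 0 1; 0 0 0.1 0 1'; python3 - <<'E'
from h import *
import cv2
im=r.get_image("wrist")[120:300,250:430];cv2.imwrite("pics/w3.png",cv2.resize(im[:,:,::-1],None,fx=3.3,fy=3.3));
im=r.get_image("scene")[150:270,260:420];cv2.imwrite("pics/s3.png",cv2.resize(im[:,:,::-1],None,fx=4,fy=4));
E
```

```text
t: 2.75
tool_pos: [0.4949, -0.1093, 0.0895]
tcp_rot: [0.001, 0.812, 0.584, -0.003]
force: [0.3, -0.4, 0.2]
opening: 0.0003
t: 3.17
tool_pos: [0.4959, -0.1095, 0.0899]
tcp_rot: [0.002, 0.812, 0.584, -0.002]
force: [-0.3, 0.8, 0.7]
opening: 0.0005
```

View pics/w3.png

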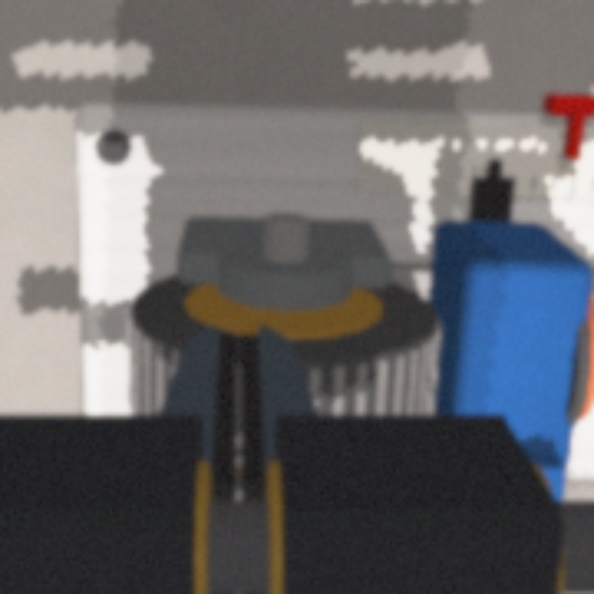

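View pics/s3.png

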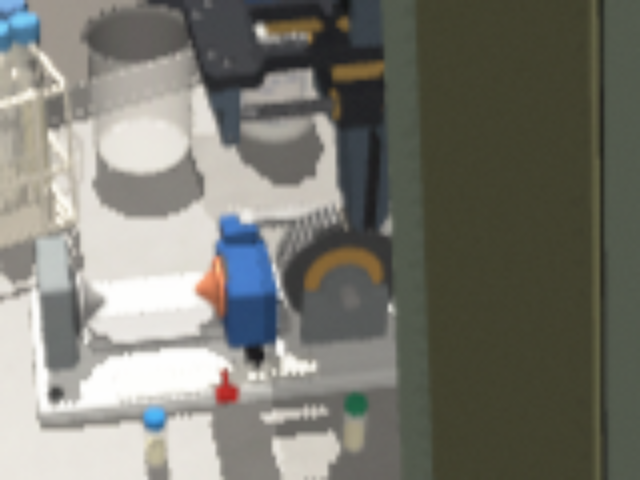

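Wrist view: the closed fingertip is at (240,335), about 1 cm short of the wheel centre at (285,330). The scene view still shows the pointer (255,352) and mark (227,385), so I can monitor both. I'll feel for contact.

```bash
python3 -m creep '0 0 0.1 0 1; 0 0 0.2 0 1; 0 0 0.3 0 1; 0 0 0.4 0 1; 0 0 0.4 0 1';python3 -m creep '0 0 0.05 0 1; 0 0 0.1 0 1; 0 0 0.15 0 1; 0 0 0.2 0 1; 0 0 0.2 0 1'
```

```text
t: 3.68
tool_pos: [0.4953, -0.1094, 0.0852]
tcp_rot: [0.001, 0.812, 0.584, -0.003]
force: [-1.1, -0.1, 0.6]
opening: 0.0004
t: 4.1
tool_pos: [0.4953, -0.1095, 0.0839]
tcp_rot: [0.002, 0.812, 0.584, -0.003]
force: [-1.3, 0.4, 5.5]
opening: 0.0006
```

Contact at z≈0.084 with 5.5 N. First stroke.

```bash
python3 -m creep '0.2 0 0.1 0 1; 0.5 0 0.1 0 1; 0.8 0 0.1 0 1; 1.1 0 0.1 0 1; 1.3 0 0.1 0 1'; python3 - <<'E'
from h import *
import cv2
im=r.get_image("wrist")[120:300,250:430];cv2.imwrite("pics/w4.png",cv2.resize(im[:,:,::-1],None,fx=3.3,fy=3.3));
E
```

```text
t: 4.52
tool_pos: [0.4998, -0.0973, 0.0841]
tcp_rot: [0.002, 0.812, 0.584, -0.002]
force: [-1.5, -0.5, 9.6]
opening: 0.0008
```

View pics/w4.png

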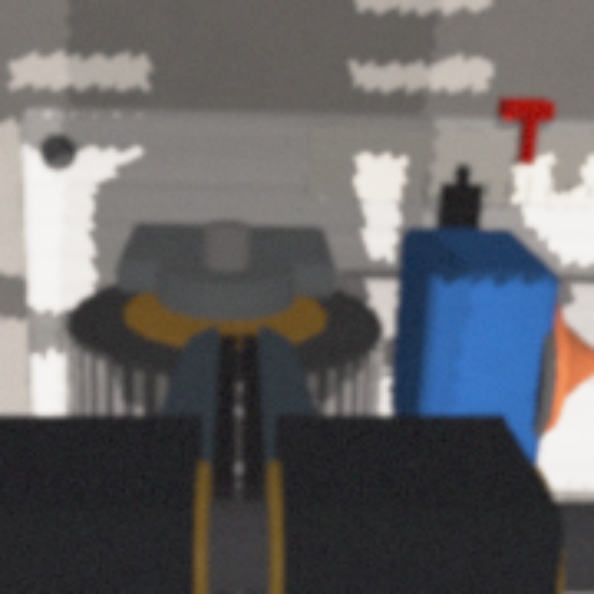

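The wheel turns: the pointer-mark distance fell from 77 to 65 px. I'll continue this stroke.

```bash
python3 -m creep '0.2 0 0.09 0 1; 0.4 0 0.09 0 1; 0.6 0 0.1 0 1; 0.8 0 0.1 0 1; 0.9 0 0.1 0 1'; python3 - <<'E'
from h import *
import cv2
im=r.get_image("wrist")[120:300,250:430];cv2.imwrite("pics/w5.png",cv2.resize(im[:,:,::-1],None,fx=3.3,fy=3.3));
E
```

```text
t: 4.98
tool_pos: [0.503, -0.0884, 0.0833]
tcp_rot: [0.002, 0.812, 0.584, -0.002]
force: [0.2, -1.1, 2.9]
opening: 0.0006
```

View pics/w5.png

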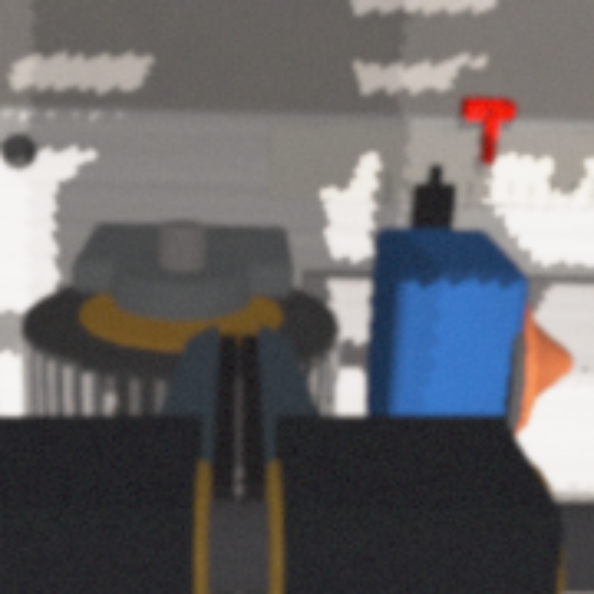

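The distance is now 51 px. I'll lift off, go back and press again.

```bash
python3 -m creep '0 0 -0.4 0 1; 0 0 -0.9 0 1; -0.8 0 -0.9 0 1; -1.6 0 -0.9 0 1; -2.3 0 -0.9 0 1'; python3 -m creep '0 0 0.3 0 1; 0 0 0.5 0 1; 0 0 0.6 0 1; 0 0 0.7 0 1; 0 0 0.7 0 1'
```

```text
t: 5.45
tool_pos: [0.4952, -0.1109, 0.0924]
tcp_rot: [0.002, 0.812, 0.584, -0.002]
force: [-0.2, -0.8, -0.4]
opening: 0.0004
t: 5.87
tool_pos: [0.4951, -0.1108, 0.085]
tcp_rot: [0.002, 0.812, 0.584, -0.002]
force: [-0.8, 0.4, 0.2]
opening: 0.0004
```

```bash
python3 -m creep '0 0 0.1 0 1; 0 0 0.17 0 1; 0 0 0.2 0 1; 0 0 0.2 0 1; 0 0 0.2 0 1'; python3 -m creep '0.2 0 0.09 0 1; 0.5 0 0.09 0 1; 0.8 0 0.09 0 1; 1.1 0 0.09 0 1; 1.3 0 0.09 0 1'; python3 -m creep '0.2 0 0.09 0 1; 0.4 0 0.09 0 1; 0.6 0 0.1 0 1; 0.8 0 0.1 0 1; 0.9 0 0.1 0 1'; python3 - <<'E'
from h import *
import cv2
im=r.get_image("wrist")[120:300,250:430];cv2.imwrite("pics/w6.png",cv2.resize(im[:,:,::-1],None,fx=3.3,fy=3.3));
E
```

```text
t: 6.28
tool_pos: [0.4954, -0.1107, 0.0837]
tcp_rot: [0.002, 0.812, 0.584, -0.002]
force: [-1.0, 0.9, 6.1]
opening: 0.0003
t: 6.7
tool_pos: [0.4999, -0.0983, 0.0841]
tcp_rot: [0.003, 0.812, 0.584, -0.002]
force: [-1.6, 0.1, 9.2]
opening: 0.0003
t: 7.12
tool_pos: [0.5031, -0.0896, 0.0835]
tcp_rot: [0.003, 0.812, 0.584, -0.002]
force: [-1.2, -0.5, 3.5]
opening: 0.0001
```

View pics/w6.png

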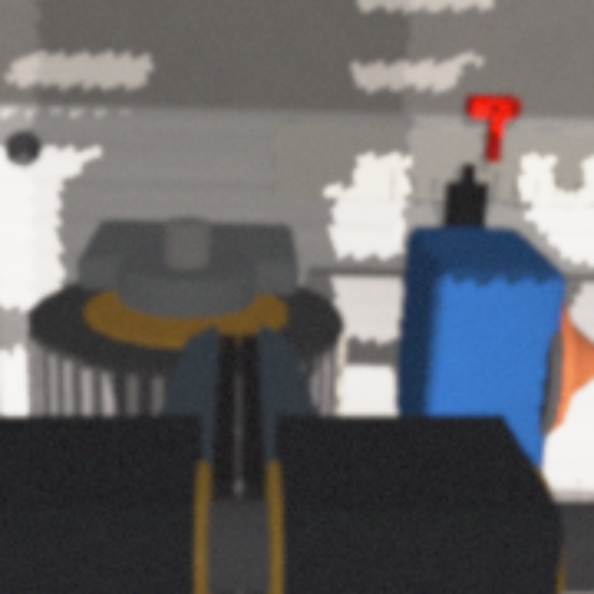

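The distance is now 25 px, ≈6.3 mm, which needs about one more full stroke. I'll do it in two parts with measurement.

```bash
python3 -m creep '0 0 -0.4 0 1; 0 0 -0.9 0 1; -0.8 0 -0.9 0 1; -1.6 0 -0.9 0 1; -2.3 0 -0.9 0 1'; python3 -m creep '0 0 0.3 0 1; 0 0 0.5 0 1; 0 0 0.6 0 1; 0 0 0.7 0 1; 0 0 0.7 0 1'; python3 -m creep '0 0 0.1 0 1; 0 0 0.17 0 1; 0 0 0.2 0 1; 0 0 0.2 0 1; 0 0 0.2 0 1'; python3 -m creep '0.2 0 0.09 0 1; 0.5 0 0.09 0 1; 0.8 0 0.09 0 1; 1.1 0 0.09 0 1; 1.3 0 0.09 0 1'; python3 - <<'E'
from h import *
import cv2
im=r.get_image("wrist");cv2.imwrite("pics/w7f.png",im[:,:,::-1]);im=im[120:300,250:430];cv2.imwrite("pics/w7.png",cv2.resize(im[:,:,::-1],None,fx=3.3,fy=3.3));
E
```

```text
t: 7.58
tool_pos: [0.4953, -0.1121, 0.0925]
tcp_rot: [0.003, 0.812, 0.584, -0.002]
force: [-0.2, -0.0, -0.6]
opening: 0.0005
t: 8.0
tool_pos: [0.4952, -0.112, 0.0851]
tcp_rot: [0.003, 0.811, 0.584, -0.002]
force: [0.0, -0.1, 0.2]
opening: 0.0008
t: 8.42
tool_pos: [0.4954, -0.1119, 0.0836]
tcp_rot: [0.003, 0.811, 0.584, -0.002]
force: [0.0, 1.1, 4.6]
opening: 0.0006
t: 8.83
tool_pos: [0.4999, -0.0997, 0.0841]
tcp_rot: [0.004, 0.811, 0.585, -0.001]
force: [-2.5, -0.5, 12.2]
opening: 0.0008
```

View pics/w7.png

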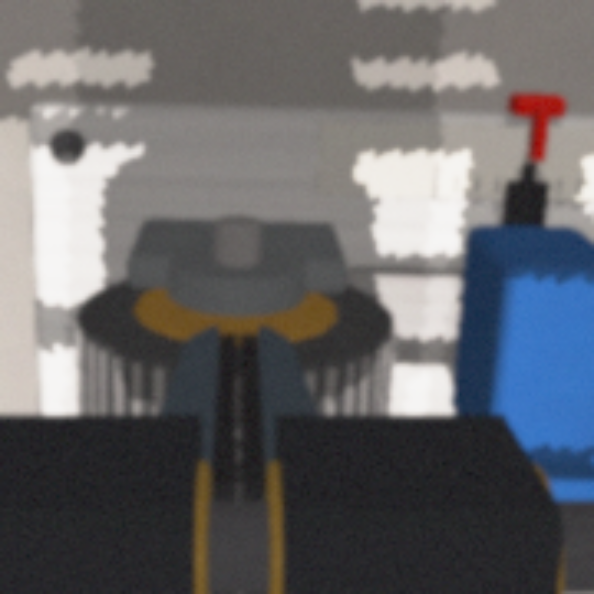

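8 px left, ≈2 mm, so about 6 mm more of rim travel.

```bash
python3 -m creep '0.12 0 0.08 0 1; 0.24 0 0.08 0 1; 0.36 0 0.08 0 1; 0.48 0 0.08 0 1; 0.58 0 0.08 0 1';  python3 -m creep '0 0 -0.5 0 1; 0 0 -1.5 0 1; 0 0 -3.5 0 1; 0 0 -6 0 1; 0 0 -9 0 1'; python3 -m creep '3 0 0 0 1; 4.5 0 0 0 1; 4.5 0 0 0 1; 4.5 0 0 0 1; 4.5 0 0 0 1'; python3 - <<'E'
from h import *
import cv2,pickle
c=r.calibration("wrist");pickle.dump(c,open("c8.pkl","wb"))
im=r.get_image("wrist");cv2.imwrite("pics/w8f.png",im[:,:,::-1]);im=im[110:220,250:400];cv2.imwrite("pics/w8.png",cv2.resize(im[:,:,::-1],None,fx=5,fy=5,interpolation=cv2.INTER_CUBIC));
im=r.get_image("scene")[185:285,240:390];cv2.imwrite("pics/s8.png",cv2.resize(im[:,:,::-1],None,fx=5.3,fy=5.3,interpolation=cv2.INTER_CUBIC))
E
```

```text
t: 9.3
tool_pos: [0.5019, -0.0941, 0.084]
tcp_rot: [0.004, 0.811, 0.585, -0.001]
force: [-1.9, -0.0, 7.0]
opening: 0.0007
t: 9.72
tool_pos: [0.5007, -0.0932, 0.1743]
tcp_rot: [0.003, 0.811, 0.585, -0.002]
force: [0.9, 0.1, 0.3]
opening: 0.0006
t: 10.13
tool_pos: [0.5145, -0.0509, 0.1739]
tcp_rot: [0.003, 0.811, 0.585, -0.003]
force: [0.3, 0.7, 0.6]
opening: 0.0002
```

View pics/w8.png

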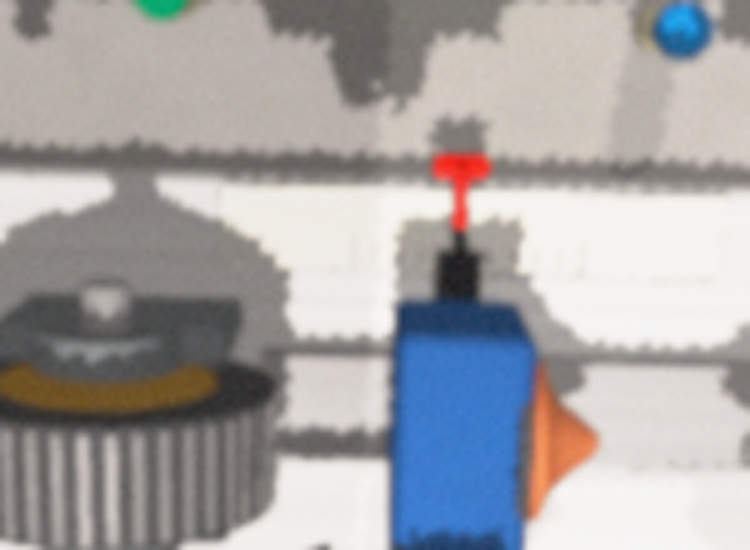

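View pics/s8.png

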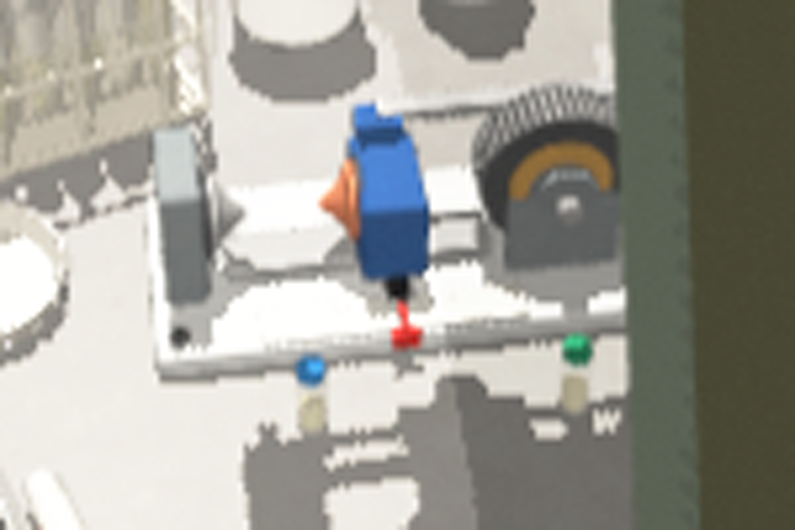

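Both views show pointer and mark in line: wrist pointer (459,240), mark (460,225). I'll put a number on the offset.

```bash
python3 - <<'E'
from h import *
import pickle,cv2
c=pickle.load(open("c8.pkl","rb"))
f=lambda u,v,z:onz("wrist",250+u/5,110+v/5,z,c)
p=f(459,238,.0195);m=f(460,226,.0195)
for yaw in(-.33,-.345):
    y=np.array([-np.sin(yaw),np.cos(yaw),0]);print((p-m)@y*1000)
im=cv2.imread("pics/w8.png").astype(int);red=(im[:,:,2]>150)&(im[:,:,1]<90);dk=im.max(2)<45
for v in (195,205,215,225): print(v,np.where(red[v])[0].mean())
for v in (240,245,260,280):
    q=np.where(dk[v,400:520])[0]+400;print(v,q.mean() if len(q) else None)
s=r.read_state();print(s["joint_vel"],s["force"])
E
```

```text
-0.14489459322136847
-0.10637820447994886
195 460.0
205 459.5
215 459.5
225 458.0
240 None
245 None
260 458.5
280 457.5
[-0.00389957  0.00166954 -0.00126804  0.00369263  0.00103439  0.00188696] [ 0.11733385  0.45587642 -0.30012865]
```

The offset is about 0.1 mm, well inside 2.5 mm, and the arm is clear. I'll hand in.

```bash
python3 -c "
from bench import r
print(r.close_job(), r.read_state()['t'])"
```

```text
the job is handed in; nothing more can be done
the job is handed in; nothing more can be done
```

I rolled the wheel's top towards the cones with the closed fingertips in three strokes, pressing with about 3 to 12 N. I then lifted clear and handed the job in at about 10 s of the 64 s allowed.

- **Alignment:** the last wrist picture puts the pointer about 0.1 mm from the red mark along the slide (limit 2.5 mm). The last scene picture also shows them in line.
- **Clearance:** the arm stood about 9 cm above the wheel, with the force reading down to noise.
- **Surroundings:** in the last pictures both vials and the mark look undisturbed. I did not separately measure the bottle, beaker or marker, but the arm did not go near them.
- **Disagreement:** the first rough position for the wheel top was up to about 10 mm off from view to view. I used the wrist view, which matched the given jig geometry.

No check failed. The hand-in reported no verdict.

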